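# Build the spacer stack on the gauge base

### The job

Pull the steel pin straight up out of the brass block and stand it fully home in the hole of the dark steel gauge base. Then thread the three steel spacer rings over it one at a time - the largest first, then the middle one, the smallest on top - lowering each until it lies flat on what is under it, without dropping any of them, and let go.

Things in the scene. Friction and masses are not known exactly. Their poses are not given: they have to be found in the camera images.
- pin: Plain steel pin standing upright in the middle well of the brass block: 14 mm diameter, 71 mm long, foot slightly chamfered, about 85 g. It stands 45 mm deep in the well, so its upper 26 mm stick out. Origin: centre of its lower end (not its top); z points along it to the top.
- pin_block: Fixed brass block, 60 (x) x 100 (y) x 55 mm high, with a round well 15.5 mm wide and 45 mm deep in the middle of its top, where the pin stands, and an empty narrow hole 34 mm to either side of it along y. Origin: centre of its underside, on the bench.
- gauge_base: Fixed dark steel square block, 90 x 90 x 30 mm high, with one round hole 17 mm wide (mouth countersunk 4 mm) and 25 mm deep in the middle of its top; the pin seated in it stands 46 mm above the top face. Origin: centre of its underside, on the bench; the hole is straight above it.
- ring_large: Loose flat steel ring lying flat on the bench, outside diameter 60 mm, bore 24 mm, 14 mm high, about 250 g. Origin: on its axis at its underside; z up. The largest of the three rings. A solid steel disc without a bore that also lies on the bench is not part of the job.
- ring_medium: Loose flat steel ring lying flat on the bench, outside diameter 48 mm, bore 24 mm, 14 mm high, about 145 g. Origin: on its axis at its underside; z up. The middle one of the three rings.
- ring_small: Loose flat steel ring lying flat on the bench, outside diameter 36 mm, bore 24 mm, 14 mm high, about 60 g. Origin: on its axis at its underside; z up. The smallest of the three rings.

How it is judged:
By the outcome, as a careful person would: the job done as asked, in the order asked, and still so for the second after the job is handed in, with the robot touching nothing.
It also fails if it takes over 128 s, if anything falls off the work surface, if the arm or the gripper's body presses on something with over 40 N, if the wrist force passes 120 N, or if a joint passes its speed limit or range.

### The arm

A 6-joint arm with a two-finger parallel gripper is mounted at the origin on the work surface. World frame = base frame: x ahead of the robot, y to its left, z up, the work surface at z = 0. Lengths are in m, angles in rad, forces in N, time in s.
With the tool pointing down it reaches from about 0.275 to 0.875 m from the base axis. Payload 12.5 kg.
Tool frame: the origin (TCP) lies between the finger pads; the fingertips stand 8 mm ahead of it and the grasp point (between the pads) lies 11 mm behind it; z points along the fingers, y is the direction in which the jaws open and shut (so a half turn about z gives the same grasp; the last joint's range is limited). The gripper opens to 85 mm and grips with 20 to 120 N. Pads are 22 mm wide; open, the fingers measure 114 mm over their backs; the gripper's body (76 mm by 85 mm) begins 54 mm behind the grasp point. The pads swing forward as they close: fully open they stand 13 mm farther back than shut.
Start: joints at [1.101, 0.351, 1.652, -0, 1.139, -0.085], TCP at [0.206, 0.51, 0.239] pointing down, gripper open.
Joint ranges: [-2.75, 2.75], [-0.79, 2.1], [0.01, 2.65], [-1.57, 4.71], [0.07, 3.14], [-2.87, 2.87]. Speed limits (rad/s): [2.22, 2.22, 2.79, 3.14, 3.14, 3.14].

### API

Orientations are given as a unit quaternion [x, y, z, w].
In Python, from bench import * gives the robot as it stands. Calls block until the motion is done:
- move_pose(position, orientation): joint-space move of the TCP to a pose.
- servo_line(position, orientation=None, rate=0.15): straight line of the TCP; orientation=None keeps the orientation; rate is the mean speed in m/s.
- set_joints(angles): joint-space move.
- grip(opening, effort=None): opening from 0.0 (shut) to 1.0 (fully open); effort is the grip in N (None keeps the last); returns when the fingers have stopped.
- dwell(seconds).
- solve_ik(position, orientation): joint angles nearest the present ones, or None.
- observe(): the state.
- camera(name): name is "scene" or "side" or "wrist"; returns (picture, depth): 400x640x3 uint8, blue, green, red; 400x640 float32, m along the optical axis (not along the pixel's ray), 0 where there is no reading.
- camera_info(name): a dict with "mtx" (3x3 intrinsics, pixels), "cam_to_world" (4x4, takes a point from camera to world coordinates); the wrist camera has in their place "mount" (4x4, takes a point from camera to tool coordinates, whose origin is the TCP and whose axes are the flange's). Camera axes: x right, y up, looking along -z (the intrinsics and any distortion apply to the point x, -y, -z); pixel columns grow to the right and rows downward; lengths in m; the calibration is good to about 2 mm. The wrist camera is an equidistant fisheye: a pixel r from the principal point sees the ray r / f radians off the axis. A picture is of the moment at which its call begins: read the wrist's pose just before it. camera_info takes no time and is no camera call.
A pose or a line that the arm cannot do raises PlanningError and nothing moves.
- job_done(): hands the job in, once; it reports no verdict.
The state is a dict: "clock": time; "joint_positions": joint angles; "joint_velocities": joint speeds; "joint_efforts": joint torques, N m; "position": TCP position; "tool_rot": TCP orientation; "ft_force": force on the tool from outside, world axes, zero at the start; "ft_torque": the same for the moment, N m; "gripper_width": opening from 0.0 (shut) to 1.0 (fully open).
Only numpy, scipy, OpenCV 4.12 (cv2) and the standard library are available. Lean on these libraries where they do the work, as an engineer would, in place of code of your own. Each camera call takes 0.05 s, during which the arm holds its last target.

## Working session

There is one attempt and no reset: what is moved stays moved. The work goes in short steps, each a Python script; the robot and the scene stay as the last script left them, time stands still between calls to the robot, and variables do not carry over. Pictures are saved under pics/ and viewed, and the job is handed in when it is done.

```bash
mkdir -p pics; ls; python3 - <<'E'
from bench import *
import cv2,numpy as np
s=observe();print(s['clock'],s['position'],s['tool_rot'],s['gripper_width'])
for n in("scene","side","wrist"):
    im,d=camera(n);cv2.imwrite(f"pics/{n}0.png",im);np.save(f"pics/{n}0.npy",d)
    print(n,{k:np.round(np.array(v,dtype=float),4).tolist() if not isinstance(v,str) else v for k,v in camera_info(n).items()})
E
```

```text
pics
0.0 [0.20628809 0.5095022  0.23875432] [ 1.91226027e-01  9.81545850e-01 -5.64308773e-04 -1.77956287e-04] 0.9983447279472043
scene {'mtx': [[369.9265, 0.0, 313.2959], [0.0, 369.9265, 204.8797], [0.0, 0.0, 1.0]], 'cam_to_world': [[-0.2243, -0.7162, 0.6609, 1.0623], [0.9745, -0.1646, 0.1524, 0.1301], [-0.0003, 0.6782, 0.7348, 0.6218], [0.0, 0.0, 0.0, 1.0]]}
side {'mtx': [[422.8152, 0.0, 321.9038], [0.0, 422.8152, 204.3419], [0.0, 0.0, 1.0]], 'cam_to_world': [[-0.8616, 0.3506, -0.367, 0.2624], [-0.5075, -0.6069, 0.6116, 0.4617], [-0.0083, 0.7132, 0.7009, 0.5555], [0.0, 0.0, 0.0, 1.0]]}
wrist {'mtx': [[309.7069, 0.0, 316.204], [0.0, 309.7069, 203.1448], [0.0, 0.0, 1.0]], 'mount': [[0.0008, 0.9586, 0.2848, 0.0733], [1.0, -0.0006, -0.0008, -0.0005], [-0.0006, 0.2848, -0.9586, -0.1351], [0.0, 0.0, 0.0, 1.0]]}
```

View pics/scene0.png

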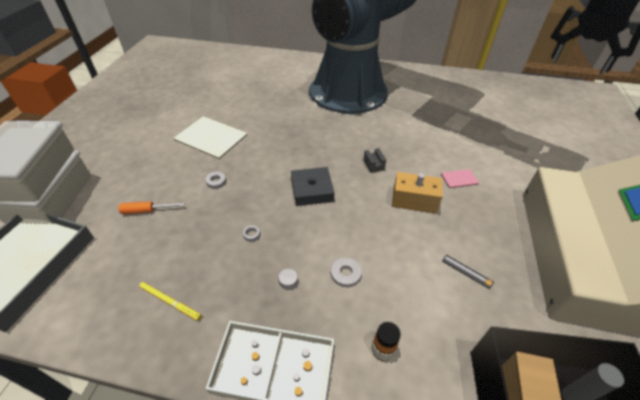

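View pics/side0.png

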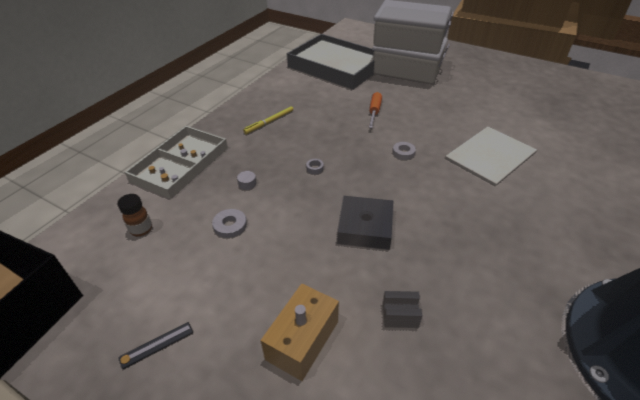

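View pics/wrist0.png

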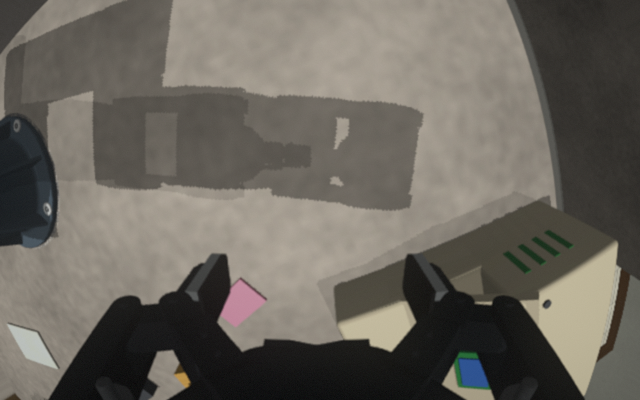

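```bash
python3 - <<'E'
import cv2,numpy as np
a=cv2.imread('pics/scene0.png')[140:300,180:460];b=cv2.imread('pics/side0.png')[130:390,200:440]
cv2.imwrite('pics/sceneC.png',cv2.resize(a,None,fx=2.8,fy=2.8,interpolation=cv2.INTER_CUBIC))
cv2.imwrite('pics/sideC.png',cv2.resize(b,None,fx=2.3,fy=2.3,interpolation=cv2.INTER_CUBIC))
E
```

```text
(no output)
```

View pics/sceneC.png

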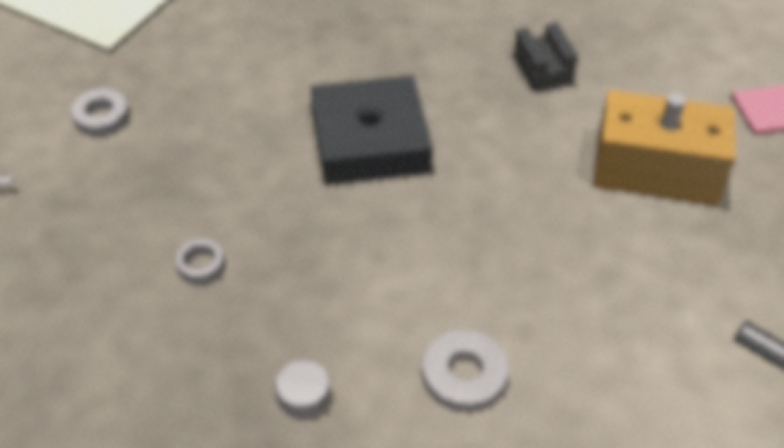

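View pics/sideC.png

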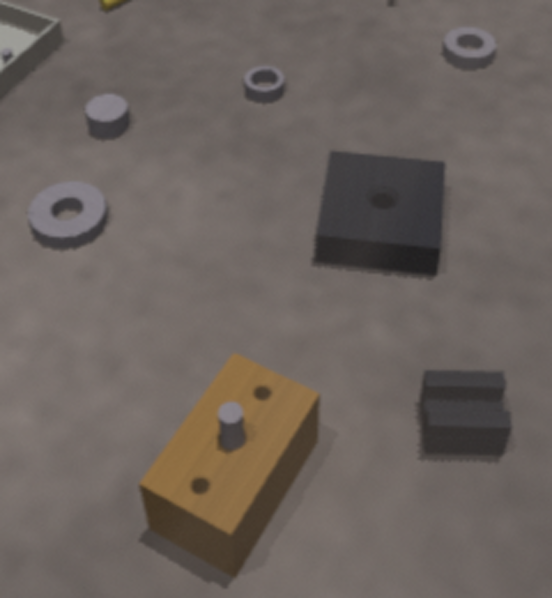

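```bash
cat > h.py <<'E'
from bench import *
import cv2,numpy as np
from scipy.spatial.transform import Rotation as R
def ray(n,u,v):
    c=camera_info(n);M=np.array(c['mtx']);T=np.array(c['cam_to_world'])
    d=np.array([(u-M[0,2])/M[0,0],-(v-M[1,2])/M[1,1],-1]);return T[:3,3],T[:3,:3]@d
def onplane(n,u,v,z):
    o,d=ray(n,u,v);return o+d*(z-o[2])/d[2]
def wray(pos,q,u,v):
    c=camera_info('wrist');M=np.array(c['mtx']);T=np.array(c['mount'])
    p=np.array([(u-M[0,2])/M[0,0],(v-M[1,2])/M[1,1]]);r=np.hypot(*p)
    d=np.array([p[0]/r*np.sin(r),-p[1]/r*np.sin(r),-np.cos(r)])
    W=R.from_quat(q).as_matrix();return np.array(pos)+W@T[:3,3],W@T[:3,:3]@d
def wplane(pos,q,u,v,z):
    o,d=wray(pos,q,u,v);return o+d*(z-o[2])/d[2]
def wproj(pos,q,P):
    c=camera_info('wrist');M=np.array(c['mtx']);T=np.array(c['mount'])
    W=R.from_quat(q).as_matrix();x=T[:3,:3].T@(W.T@(np.array(P)-pos)-T[:3,3])
    x=np.array([x[0],-x[1],-x[2]]);th=np.arctan2(np.hypot(x[0],x[1]),x[2]);k=th/np.hypot(x[0],x[1])
    return M[0,0]*k*x[0]+M[0,2],M[1,1]*k*x[1]+M[1,2]
def down(yaw): # tool y axis direction at angle yaw+90 ; tool x at yaw
    return (R.from_euler('z',yaw)*R.from_euler('x',np.pi)).as_quat()
E
python3 - <<'E'
from h import *
for n,z,a,b in [('pin',.081,(421.4,175.4),(300,308.7)),('hole',.03,(312.1,182.1),(367,215.7)),('L',.014,(346.4,269.3),(229.6,219.6)),('M',.014,(215,177.5),(404.3,148.3)),('S',.014,(251.4,231),(314.8,163.9)),
 ('blkhole',.055,(403.4,182.1),(314,301)),('blkhole2',.055,(434.6,186.5),(287,341.3))]:
    print(n,onplane('scene',*a,z).round(4),onplane('side',*b,z).round(4))
s=observe();print(R.from_quat(s['tool_rot']).as_matrix().round(3))
E
```

```text
pin [0.4399 0.2249 0.081 ] [0.4384 0.2259 0.081 ]
hole [ 0.4609 -0.0113  0.03  ] [ 0.4561 -0.0117  0.03  ]
L [0.6659 0.1041 0.014 ] [0.6677 0.1039 0.014 ]
M [ 0.4813 -0.2459  0.014 ] [ 0.4812 -0.2428  0.014 ]
S [ 0.6175 -0.1058  0.014 ] [ 0.6177 -0.1043  0.014 ]
blkhole [0.4411 0.1913 0.055 ] [0.438  0.1932 0.055 ]
blkhole2 [0.4399 0.2586 0.055 ] [0.4369 0.2612 0.055 ]
[[-0.927  0.375 -0.   ]
 [ 0.375  0.927 -0.001]
 [ 0.    -0.001 -1.   ]]
```

```bash
python3 - <<'E'
from h import *
def look(n,P,z):
    move_pose([P[0],P[1],z],down(np.pi)); dwell(0.2)
    s=observe();im,d=camera('wrist');cv2.imwrite(f'pics/{n}.png',im)
    np.savez(f'pics/{n}.npz',p=s['position'],q=s['tool_rot'],d=d)
    print(n,s['clock'],s['position'],s['ft_force'],np.round(s['joint_positions'],2),wproj(s['position'],s['tool_rot'],P))
look('w_hole',[.4585,-.0115,.03],.17)
look('w_pin',[.439,.2255,.081],.21)
E
```

```text
w_hole 2.4417 [ 0.45855255 -0.01110536  0.17004257] [-5.84475819e-01 -3.62656482e-01  4.37818640e-05] [-0.13  0.28  1.95 -0.    0.91 -1.7 ] (np.float64(315.70914790460205), np.float64(194.3148435603199))
w_pin 3.6417 [0.43932006 0.22446959 0.20979507] [-0.0574727   0.64728893 -0.31087633] [ 0.38  0.28  1.83 -0.    1.03 -1.19] (np.float64(317.34363756627613), np.float64(197.35966559735772))
```

View pics/w_hole.png

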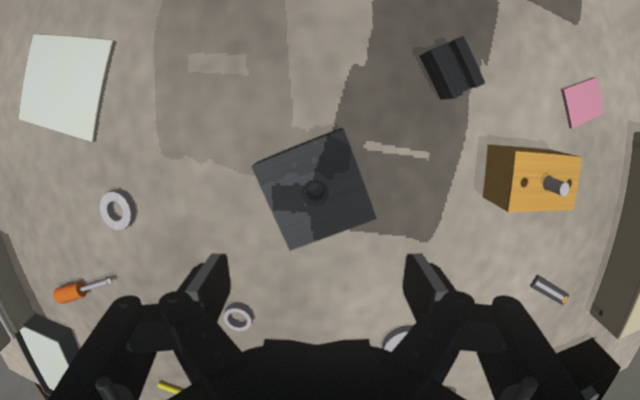

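View pics/w_pin.png

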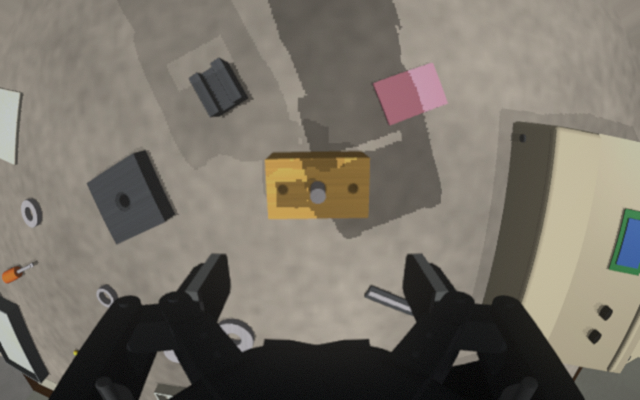

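```bash
python3 - <<'E'
import cv2,numpy as np
a=cv2.imread('pics/w_hole.png')[120:255,240:390];b=cv2.imread('pics/w_pin.png')[140:230,255:380]
a=cv2.convertScaleAbs(a,alpha=2.2)
a=cv2.resize(a,(375*1,338),interpolation=cv2.INTER_CUBIC);b=cv2.resize(b,None,fx=3.2,fy=3.2,interpolation=cv2.INTER_CUBIC)
c=np.zeros((340,800,3),np.uint8);c[:338,:375]=a;c[:b.shape[0],385:385+b.shape[1]]=b
cv2.imwrite('pics/wc.png',c)
E
```

```text
(no output)
```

View pics/wc.png

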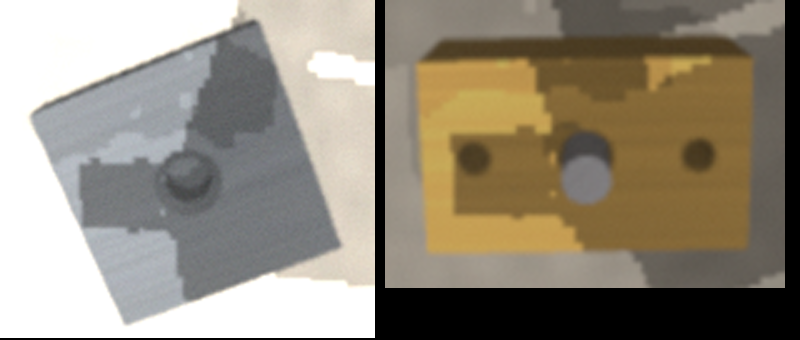

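```bash
python3 - <<'E'
from h import *
f=np.load('pics/w_hole.npz');g=np.load('pics/w_pin.npz')
print('hole',wplane(f['p'],f['q'],315.2,192.4,.03))
C=[wplane(f['p'],f['q'],u/2.5+240,v/2.5+120,.03)for u,v in[(36,116),(256,24),(340,245),(127,323)]]
print('corner mean',np.mean(C,0),[np.linalg.norm(C[i]-C[i-1]) for i in range(4)])
print('pin',wplane(g['p'],g['q'],317.8,195.9,.081))
for u,v in((474,158),(698,155)): print('holes',wplane(g['p'],g['q'],(u-385)/3.2+255,v/3.2+140,.055))
s=observe();print(s['position'],s['tool_rot'],s['ft_force'],s['clock'])
E
```

```text
hole [ 0.45668126 -0.0119713   0.03      ]
corner mean [ 0.45675372 -0.01131264  0.03      ] [np.float64(0.08781175971889811), np.float64(0.08596122144507826), np.float64(0.08922984031916446), np.float64(0.08801493026952036)]
pin [0.4376629  0.22590273 0.081     ]
holes [0.43811978 0.19217951 0.055     ]
holes [0.43723681 0.25995024 0.055     ]
[0.43930306 0.22461314 0.20985996] [ 7.31486485e-04  9.99999723e-01 -8.40104887e-05 -1.04690277e-04] [0.0513822  0.49635445 0.04039432] 3.6917
```

```bash
cat >> h.py <<'E'
def st(l=''):
    s=observe();print(l,round(s['clock'],2),np.round(s['position'],4),'F',np.round(s['ft_force'],2),'T',np.round(s['ft_torque'],2),'w',round(s['gripper_width'],3));return s
E
python3 - <<'E'
from h import *
q=down(np.pi)
grip(0.45,60)
servo_line([.4378,.2258,.12],q,.15);dwell(.3);st('hover')
servo_line([.4378,.2258,.0665],q,.08);dwell(.3);st('down')
im,d=camera('wrist');cv2.imwrite('pics/pregrasp.png',im)
grip(0.0,60);dwell(.2);st('gripped')
E
```

```text
hover 5.27 [0.438  0.2259 0.1205] F [ 0.33 -0.4   0.12] T [-0.    0.03 -0.05] w 0.453
down 6.38 [0.4379 0.2259 0.0668] F [-0.25 -0.28 -0.54] T [-0.03 -0.02 -0.  ] w 0.45
gripped 6.99 [0.438  0.2258 0.0667] F [ 0.05 -0.76  5.81] T [-0.18  0.12 -0.05] w 0.139
```

View pics/pregrasp.png

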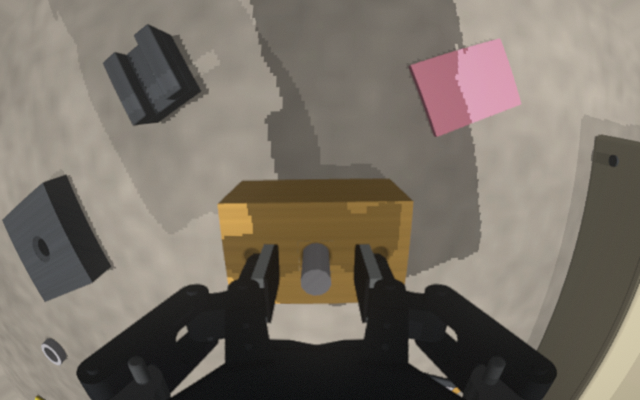

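```bash
python3 - <<'E'
from h import *
q=down(np.pi)
servo_line([.4378,.2258,.08],q,.06);st('l1')
servo_line([.4378,.2258,.135],q,.1);dwell(.2);st('l2')
move_pose([.4567,-.0115,.135],q);dwell(.4);st('over')
for n in('side','scene','wrist'):
    im,d=camera(n);cv2.imwrite(f'pics/over_{n}.png',im)
a=cv2.imread('pics/over_side.png')[90:270,270:470];cv2.imwrite('pics/over_sideC.png',cv2.resize(a,None,fx=3,fy=3,interpolation=cv2.INTER_CUBIC))
E
```

```text
l1 7.37 [0.4379 0.2259 0.0804] F [ 0.28 -0.69 -0.95] T [-0.01 -0.05  0.03] w 0.138
l2 8.27 [0.4375 0.2257 0.1344] F [-0.49 -0.75 -1.12] T [-0.    0.    0.04] w 0.138
over 9.61 [ 0.4567 -0.0111  0.135 ] F [ 0.61  0.69 -0.99] T [ 0.01 -0.    0.01] w 0.135
```

View pics/over_sideC.png

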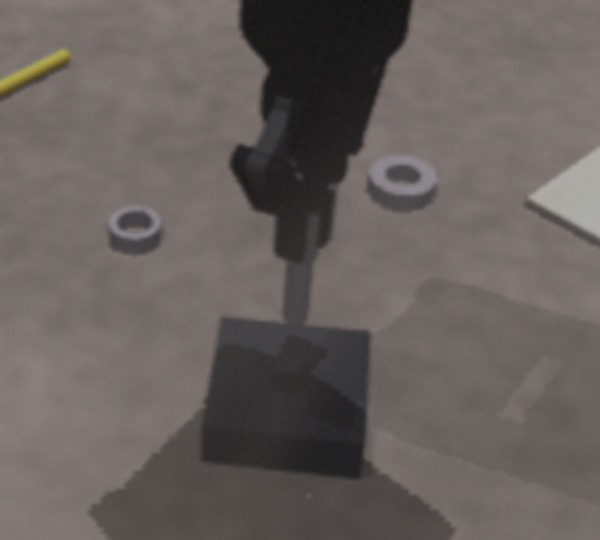

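View pics/over_wrist.png

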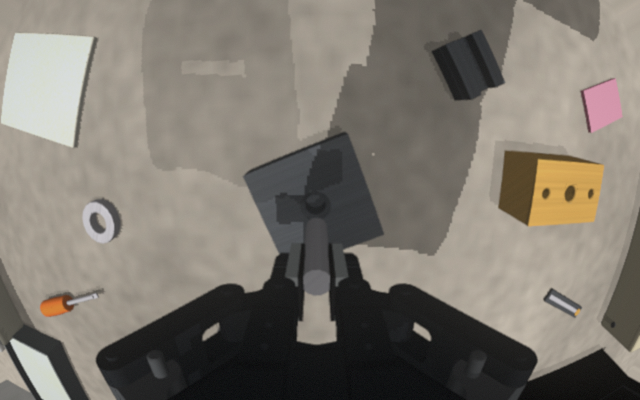

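```bash
python3 - <<'E'
from h import *
q=down(np.pi)
print(wproj(observe()['position'],q,[.4567,-.0111,.0783]))
X,Y=.4567,-.0115
servo_line([X,Y,.09],q,.1);dwell(.2);st('a')
for z in (.086,.083,.080,.077,.073,.069,.065):
    servo_line([X,Y,z],q,.04);dwell(.1);s=st(z)
    if abs(np.array(s['ft_force'])).max()>10: print('stop');break
E
```

```text
(np.float64(316.6123502014683), np.float64(226.819745978129))
a 10.56 [ 0.457  -0.0115  0.0906] F [-0.63 -0.48 -0.36] T [ 0.05 -0.02 -0.03] w 0.137
0.086 10.91 [ 0.4567 -0.0115  0.086 ] F [ 0.38 -1.85 -0.66] T [-0.03 -0.01 -0.03] w 0.138
0.083 11.26 [ 0.4567 -0.0115  0.083 ] F [-0.32 -1.03 -0.36] T [ 0.08  0.   -0.02] w 0.135
0.08 11.61 [ 0.4567 -0.0115  0.08  ] F [ 0.23 -0.14 -0.66] T [0.13 0.04 0.07] w 0.137
0.077 11.96 [ 0.4567 -0.0115  0.077 ] F [-0.83  0.08 -0.75] T [-0.02 -0.03  0.02] w 0.137
0.073 12.31 [ 0.4567 -0.0115  0.0729] F [ 0.4  -0.3  -0.86] T [0.04 0.06 0.01] w 0.139
0.069 12.66 [ 0.4567 -0.0115  0.069 ] F [-0.88  0.24 -1.62] T [0.02 0.   0.08] w 0.14
0.065 13.01 [ 0.4567 -0.0115  0.065 ] F [ 0.51  0.4  -0.85] T [0.02 0.02 0.01] w 0.135
```

Free entry. Now bottom out by force.

```bash
python3 - <<'E'
from h import *
q=down(np.pi)
X,Y=.4567,-.0115
z=.065
while z>.057:
    z-=.001
    servo_line([X,Y,z],q,.03);dwell(.1);s=st(round(z,4))
    if s['ft_force'][2]>6: break
dwell(.2);st('contact')
grip(0.4,60);dwell(.3);st('open')
servo_line([X,Y,.17],q,.15);dwell(.3);s=st('up')
im,d=camera('wrist');cv2.imwrite('pics/pin_in.png',im);np.savez('pics/pin_in.npz',p=s['position'],q=s['tool_rot'])
im,d=camera('side');cv2.imwrite('pics/pin_in_side.png',im)
a=cv2.imread('pics/pin_in.png')[110:255,230:400];b=im[150:270,310:420]
c=np.zeros((440,800,3),np.uint8);a=cv2.resize(a,None,fx=2.5,fy=2.5);b=cv2.resize(b,None,fx=3.2,fy=3.2)
c[:a.shape[0],:a.shape[1]]=a;c[:b.shape[0],435:435+b.shape[1]]=b;cv2.imwrite('pics/pinC.png',cv2.convertScaleAbs(c,alpha=1.6))
E
```

```text
0.064 13.36 [ 0.4567 -0.0115  0.064 ] F [-0.36 -0.29 -1.04] T [ 0.04  0.05 -0.04] w 0.141
0.063 13.71 [ 0.4567 -0.0115  0.063 ] F [ 0.3  -0.7  -1.23] T [ 0.02 -0.01 -0.02] w 0.139
0.062 14.06 [ 0.4567 -0.0115  0.062 ] F [-0.08  0.42 -1.04] T [0.01 0.02 0.  ] w 0.141
0.061 14.41 [ 0.4572 -0.0116  0.0617] F [-0.73 -0.19 10.1 ] T [ 0.02  0.31 -0.01] w 0.135
contact 14.61 [ 0.4572 -0.0115  0.0616] F [-0.51  0.13  9.99] T [0.1  0.28 0.04] w 0.137
open 15.25 [ 0.4567 -0.0115  0.061 ] F [-0.76 -0.27  0.21] T [0.05 0.01 0.01] w 0.401
up 16.43 [ 0.4565 -0.0115  0.1695] F [ 0.57 -0.03 -0.9 ] T [0.03 0.04 0.05] w 0.401
```

View pics/pinC.png

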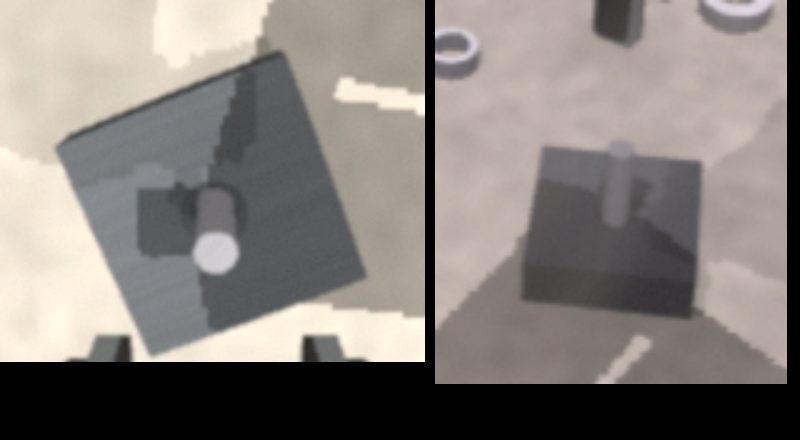

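```bash
python3 - <<'E'
from h import *
f=np.load('pics/pin_in.npz');print('pintop',wplane(f['p'],f['q'],316,210.8,.076))
print('disc',onplane('scene',(302/2.8)+180,385/2.8+140-1,.016))
q=down(np.pi/2)
P=[.6668,.104,.014]
move_pose([P[0],P[1],.15],q);dwell(.5);s=st('L')
im,d=camera('wrist');cv2.imwrite('pics/L.png',im);np.savez('pics/L.npz',p=s['position'],q=s['tool_rot'])
print(wproj(s['position'],s['tool_rot'],P))
E
```

```text
pintop [ 0.45720786 -0.01159405  0.076     ]
disc [ 0.70779832 -0.00103925  0.016     ]
L 18.59 [0.6668 0.104  0.1501] F [-1.12  0.76  0.19] T [ 0.03 -0.01  0.03] w 0.401
(np.float64(317.10806762990427), np.float64(194.5413760962215))
```

View pics/L.png

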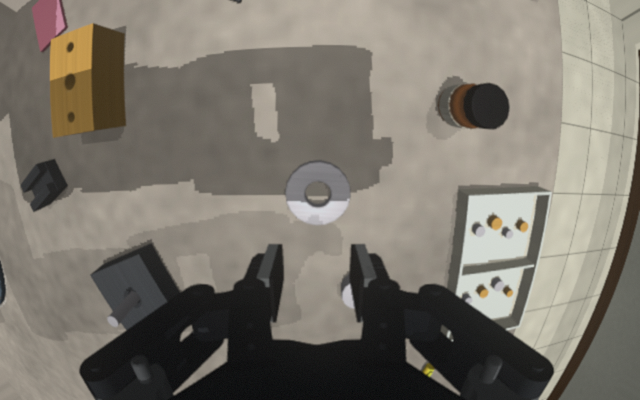

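```bash
python3 - <<'E'
from h import *
im=cv2.imread('pics/L.png')[150:235,275:362];cv2.imwrite('pics/LC.png',cv2.resize(im,None,fx=6,fy=6,interpolation=cv2.INTER_CUBIC))
E
```

```text
(no output)
```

View pics/LC.png

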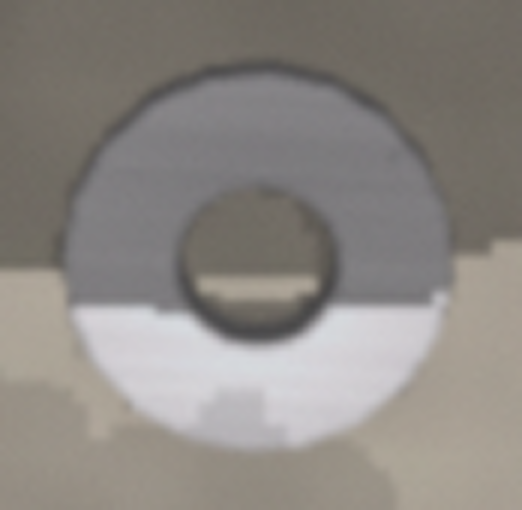

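```bash
python3 - <<'E'
from h import *
f=np.load('pics/L.npz');P=wplane(f['p'],f['q'],317.9,193.4,.014);print(P)
q=down(np.pi/2)
grip(.9,80)
servo_line([P[0],P[1],.05],q,.15);servo_line([P[0],P[1],.008],q,.08);dwell(.2);st('d')
grip(0.72,80);st('near')
grip(0,80);dwell(.2);st('g')
im,d=camera('wrist');cv2.imwrite('pics/Lg.png',im)
E
```

```text
[0.66751513 0.10506997 0.014     ]
d 20.82 [0.6678 0.1051 0.0085] F [ 0.16 -0.08 -0.35] T [ 0.05 -0.05  0.01] w 0.896
near 21.12 [0.6678 0.1051 0.0083] F [ 0.82 -0.23  2.04] T [ 0.   -0.21  0.02] w 0.719
g 21.56 [0.668  0.1051 0.0095] F [-4.01 -0.96 11.96] T [-0.11  0.53  0.09] w 0.662
```

View pics/Lg.png

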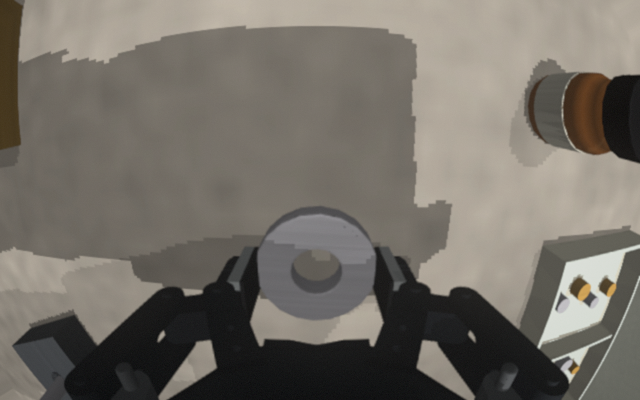

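```bash
python3 - <<'E'
from h import *
q=down(np.pi/2);x,y=.6675,.1051
servo_line([x,y,.03],q,.05);dwell(.2);st('l')
servo_line([x,y,.13],q,.15)
move_pose([.457,-.0115,.13],q);dwell(.5);s=st('over')
im,d=camera('wrist');cv2.imwrite('pics/Lo.png',im)
print('bore pred',wproj(s['position'],s['tool_rot'],np.array(s['position'])+[0,0,.005]))
im,d=camera('side');cv2.imwrite('pics/Ls.png',cv2.resize(im[60:270,260:470],None,fx=2.8,fy=2.8))
E
```

```text
l 22.4 [0.6673 0.1051 0.0297] F [ 0.3  -0.32 -1.64] T [-0.03  0.01 -0.06] w 0.659
over 24.67 [ 0.4571 -0.0114  0.13  ] F [-0.75 -1.66 -1.61] T [-0.01 -0.    0.  ] w 0.659
bore pred (np.float64(317.90710586967003), np.float64(271.01648307127414))
```

View pics/Lo.png

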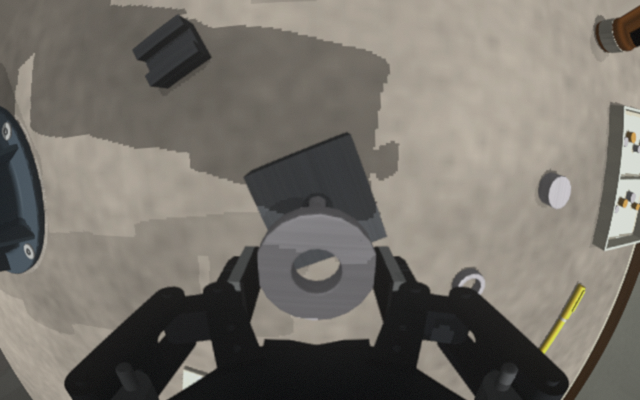

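View pics/Ls.png

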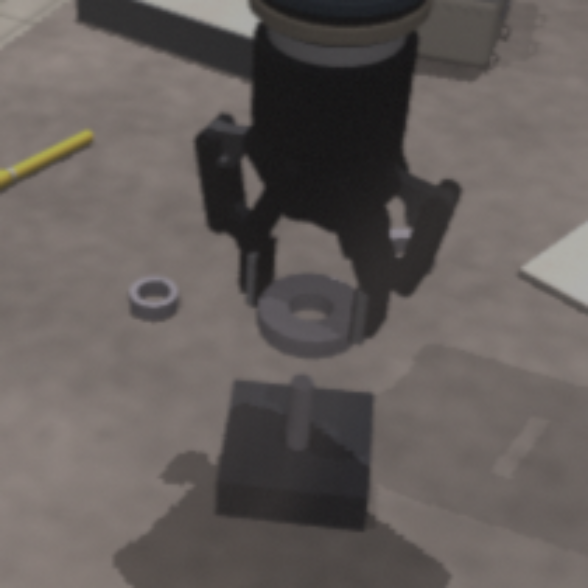

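```bash
cat >> h.py <<'E'
def lower(X,Y,z0,zend,q,thr=6):
    z=z0
    while z>zend:
        z-=.001 if z<zend+.0065 else .004
        servo_line([X,Y,z],q,.04);dwell(.06);s=observe();F=np.array(s['ft_force'])
        if F[2]>thr or abs(F[:2]).max()>8: break
    dwell(.15);return st('contact cmd %.4f'%z)
E
python3 - <<'E'
from h import *
q=down(np.pi/2)
servo_line([.457,-.0115,.088],q,.12);dwell(.2);st('pre')
lower(.457,-.0115,.088,.035,q)
im,d=camera('wrist');cv2.imwrite('pics/Lp.png',im)
E
```

```text
pre 25.47 [ 0.4575 -0.0115  0.0887] F [ 0.32 -0.32 -1.98] T [-0.04  0.   -0.02] w 0.663
contact cmd 0.0390 29.62 [ 0.457  -0.0115  0.0395] F [-3.88 -0.31  8.48] T [0.01 0.49 0.03] w 0.663
```

View pics/Lp.png

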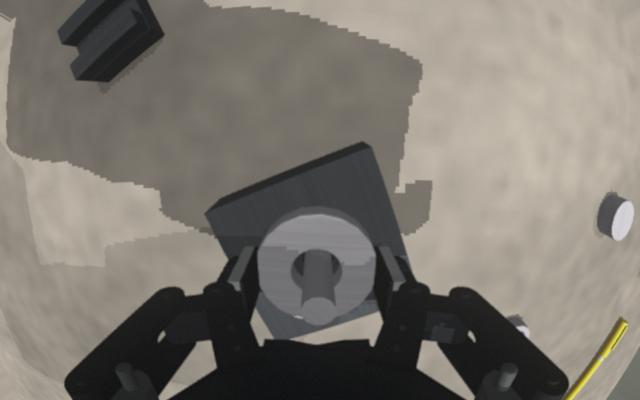

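```bash
python3 - <<'E'
from h import *
q=down(np.pi/2)
grip(.85,80);dwell(.2);st('open')
servo_line([.457,-.0115,.16],q,.15);dwell(.3);s=st('up')
im,d=camera('wrist');cv2.imwrite('pics/L1.png',im)
P=[.4812,-.2445,.014]
move_pose([P[0],P[1],.15],q);dwell(.5);s=st('M')
im,d=camera('wrist');cv2.imwrite('pics/M.png',im);np.savez('pics/M.npz',p=s['position'],q=s['tool_rot'])
u,v=wproj(s['position'],s['tool_rot'],P);print(u,v)
a=cv2.imread('pics/L1.png')[110:260,230:400]
c=np.zeros((480,800,3),np.uint8);a=cv2.resize(a,None,fx=2,fy=2);c[:300,:340]=a
u0,v0=int(u)-35,int(v)-35;b=cv2.resize(im[v0:v0+70,u0:u0+70],None,fx=6,fy=6,interpolation=cv2.INTER_CUBIC);c[:420,360:780]=b;print(u0,v0)
cv2.imwrite('pics/MC.png',c)
E
```

```text
open 30.18 [ 0.457  -0.0115  0.039 ] F [ 0.79 -0.32  0.58] T [ 0.02  0.01 -0.04] w 0.856
up 31.44 [ 0.4568 -0.0115  0.1595] F [-0.7  -0.12  0.04] T [0.01 0.05 0.02] w 0.847
M 32.92 [ 0.4813 -0.2443  0.1501] F [0.62 0.2  0.31] T [ 0.01 -0.01  0.05] w 0.852
317.0348694054929 194.79525726751135
282 159
```

View pics/MC.png

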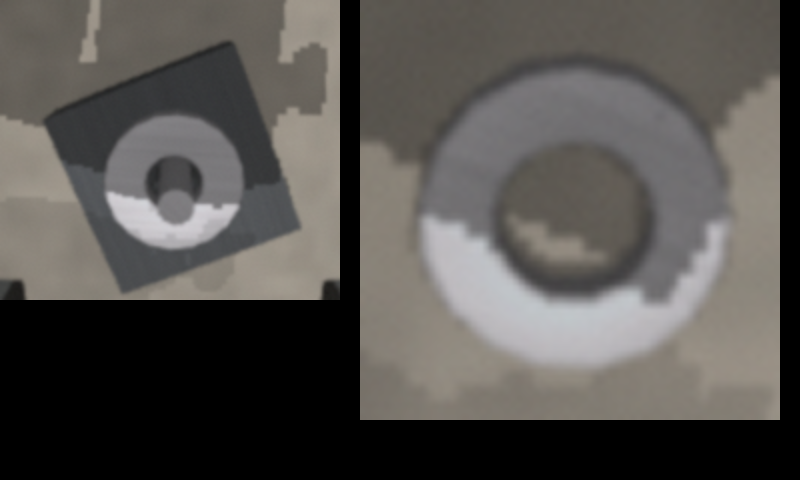

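View pics/M.png

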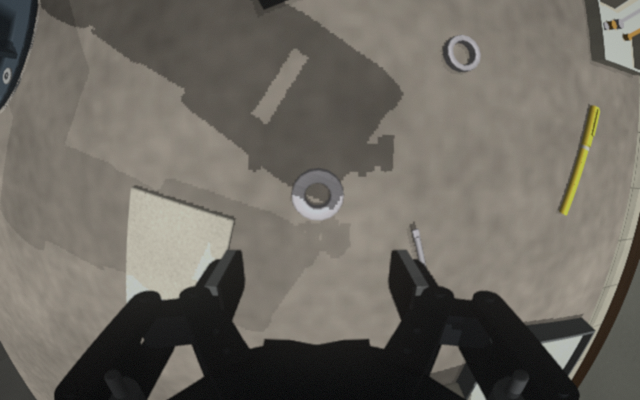

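```bash
python3 - <<'E'
from h import *
f=np.load('pics/M.npz');P=wplane(f['p'],f['q'],317.75,195.25,.014);print(P)
q=down(np.pi/2)
grip(.75,70)
servo_line([P[0],P[1],.05],q,.15);servo_line([P[0],P[1],.009],q,.08);dwell(.2);st('d')
grip(.62,70);st('near')
grip(0,70);dwell(.2);st('g')
servo_line([P[0],P[1],.03],q,.05);dwell(.2);st('l')
servo_line([P[0],P[1],.14],q,.15)
move_pose([.457,-.0115,.14],q);dwell(.5);s=st('over')
im,d=camera('wrist');cv2.imwrite('pics/Mo.png',im)
print('bore pred',wproj(s['position'],s['tool_rot'],np.array(s['position'])+[0,0,.005]))
im,d=camera('side');cv2.imwrite('pics/Ms.png',cv2.resize(im[60:270,260:470],None,fx=2.5,fy=2.5))
E
```

```text
[ 0.48184914 -0.24492602  0.014     ]
d 34.9 [ 0.4821 -0.2451  0.0094] F [-0.14 -0.11 -0.13] T [-0.05 -0.02 -0.04] w 0.747
near 35.17 [ 0.4819 -0.245   0.0091] F [-0.13 -0.81  0.19] T [-0.01  0.02 -0.  ] w 0.623
g 35.62 [ 0.482  -0.245   0.0098] F [-2.01  1.36 10.62] T [ 0.24  0.38 -0.15] w 0.529
l 36.38 [ 0.4817 -0.2448  0.0297] F [-0.45  0.72 -2.03] T [0.04 0.01 0.  ] w 0.523
over 38.7 [ 0.457  -0.0117  0.14  ] F [ 0.07 -0.33 -1.25] T [-0.02 -0.03  0.  ] w 0.521
bore pred (np.float64(317.9069039413086), np.float64(271.0160600514988))
```

View pics/Mo.png

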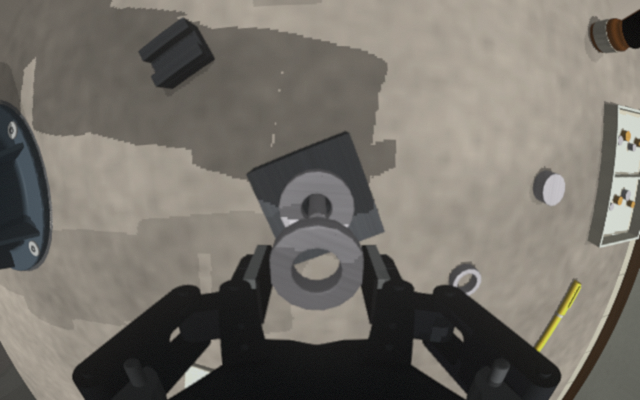

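View pics/Ms.png

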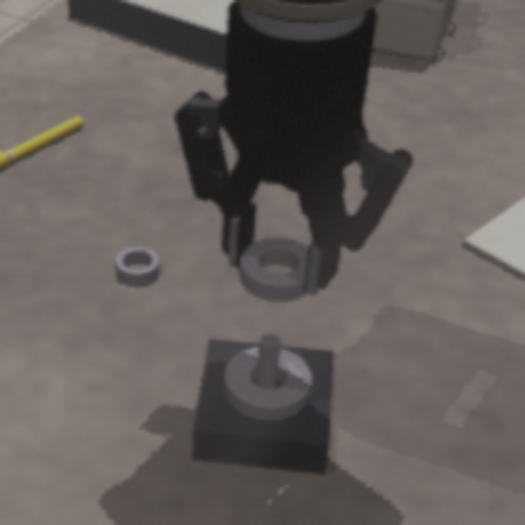

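```bash
python3 - <<'E'
from h import *
im=cv2.imread('pics/Mo.png')[160:330,230:400];cv2.imwrite('pics/MoC.png',cv2.resize(im,None,fx=3.5,fy=3.5,interpolation=cv2.INTER_CUBIC))
E
```

```text
(no output)
```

View pics/MoC.png

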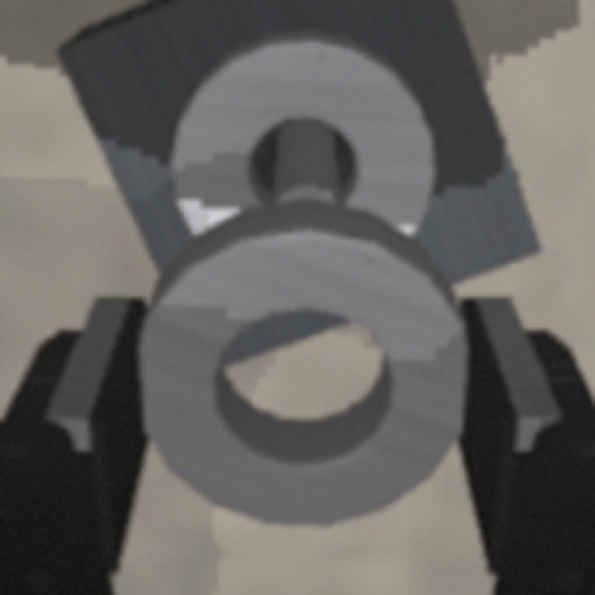

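```bash
python3 - <<'E'
from h import *
q=down(np.pi/2)
servo_line([.457,-.0115,.09],q,.12);dwell(.2);st('pre')
s=lower(.457,-.0115,.09,.0495,q)
im,d=camera('wrist');cv2.imwrite('pics/Mp.png',im)
if .0515<s['position'][2]<.0555:
    grip(.72,70);dwell(.2);st('open')
    servo_line([.457,-.0115,.17],q,.15);dwell(.3);st('up')
    im,d=camera('wrist');cv2.imwrite('pics/M1.png',im)
    P=[.6176,-.105,.014]
    move_pose([P[0],P[1],.15],q);dwell(.5);s=st('S')
    im,d=camera('wrist');cv2.imwrite('pics/S.png',im);np.savez('pics/S.npz',p=s['position'],q=s['tool_rot'])
    u,v=wproj(s['position'],s['tool_rot'],P);print(u,v)
    c=np.zeros((480,800,3),np.uint8);c[:300,:340]=cv2.resize(cv2.imread('pics/M1.png')[110:260,230:400],None,fx=2,fy=2)
    u0,v0=int(u)-30,int(v)-30;c[:420,360:780]=cv2.resize(im[v0:v0+60,u0:u0+60],None,fx=7,fy=7,interpolation=cv2.INTER_CUBIC);print(u0,v0)
    cv2.imwrite('pics/SC.png',c)
E
```

```text
pre 39.57 [ 0.4575 -0.0116  0.0907] F [ 0.23  0.16 -2.09] T [-0.02 -0.04 -0.03] w 0.521
contact cmd 0.0530 42.8 [ 0.457  -0.0115  0.0537] F [-5.1   0.39 14.88] T [ 0.08  0.83 -0.05] w 0.523
open 43.36 [ 0.457  -0.0115  0.0529] F [-1.1  -0.46 -0.44] T [-0.02  0.06  0.04] w 0.723
up 44.59 [ 0.4568 -0.0115  0.1695] F [-0.12  0.23  0.11] T [ 0.02  0.01 -0.04] w 0.719
S 45.92 [ 0.6175 -0.1049  0.1501] F [ 0.07 -0.11 -0.42] T [-0.06  0.02  0.02] w 0.721
317.16606790155095 194.6783528592692
287 164
```

View pics/SC.png

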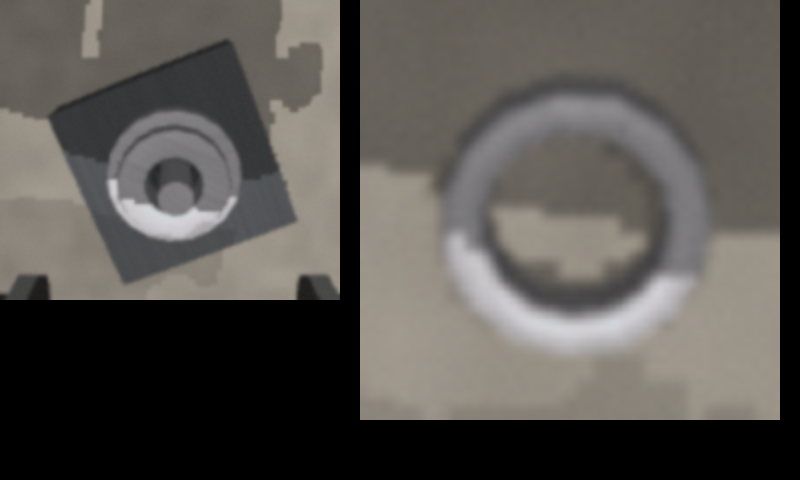

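View pics/Mp.png

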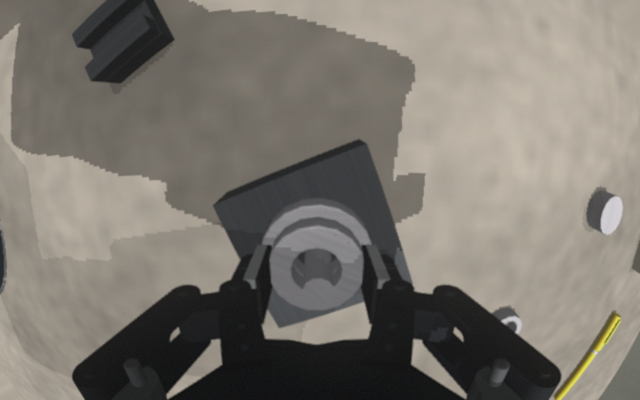

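```bash
python3 - <<'E'
from h import *
f=np.load('pics/S.npz');P=wplane(f['p'],f['q'],318.1,195.6,.014);print(P)
q=down(np.pi/2)
grip(.6,50)
servo_line([P[0],P[1],.05],q,.15);servo_line([P[0],P[1],.0105],q,.08);dwell(.2);st('d')
grip(.48,50);st('near')
grip(0,50);dwell(.2);st('g')
servo_line([P[0],P[1],.03],q,.05);dwell(.2);st('l')
servo_line([P[0],P[1],.15],q,.15)
move_pose([.457,-.0115,.15],q);dwell(.5);s=st('over')
im,d=camera('wrist');cv2.imwrite('pics/So.png',im[130:340,200:440].repeat(3,0).repeat(3,1)[:600])
print('bore pred',wproj(s['position'],s['tool_rot'],np.array(s['position'])+[0,0,.0035]))
E
```

```text
[ 0.61844881 -0.10586461  0.014     ]
d 47.89 [ 0.6187 -0.1059  0.011 ] F [ 0.42 -0.3   0.43] T [-0.03  0.02 -0.04] w 0.6
near 48.16 [ 0.6185 -0.1059  0.0106] F [-0.49  1.13  0.42] T [-0.03 -0.03 -0.02] w 0.479
g 48.6 [ 0.6187 -0.1059  0.011 ] F [-1.76  0.63  5.66] T [0.09 0.27 0.06] w 0.39
l 49.34 [ 0.6183 -0.1058  0.0297] F [ 0.45  0.12 -0.79] T [ 0.05 -0.02 -0.02] w 0.39
over 51.57 [ 0.4571 -0.0116  0.1499] F [-0.34  0.31 -1.46] T [ 0.03 -0.01  0.01] w 0.386
bore pred (np.float64(317.8913132689952), np.float64(269.51247196809004))
```

View pics/So.png

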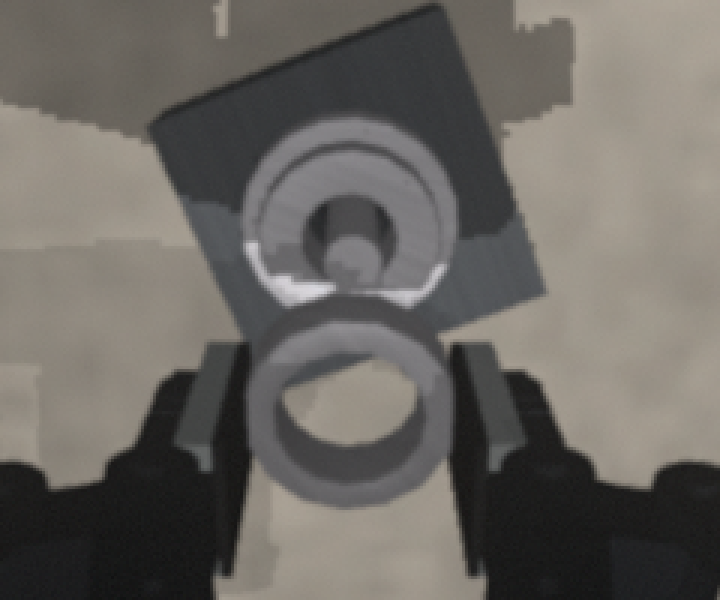

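```bash
python3 - <<'E'
from h import *
q=down(np.pi/2)
servo_line([.457,-.0115,.094],q,.12);dwell(.2);st('pre')
s=lower(.457,-.0115,.094,.0645,q,thr=5)
im,d=camera('wrist');cv2.imwrite('pics/Sp.png',im)
if .0665<s['position'][2]<.0705:
    grip(.6,50);dwell(.2);st('open')
    servo_line([.457,-.0115,.19],q,.15);dwell(.3);st('up')
    im,d=camera('wrist');cv2.imwrite('pics/S1.png',im)
    im2,d=camera('side');im3,_=camera('scene')
    c=np.zeros((400,800,3),np.uint8);c[:300,:300]=cv2.resize(im[100:250,240:390],(300,300))
    c[:300,300:550]=cv2.resize(im2[160:260,320:403],(250,300));c[:300,550:800]=cv2.resize(im3[140:220,280:347],(250,300))
    cv2.imwrite('pics/fin.png',c)
E
```

```text
pre 52.43 [ 0.4574 -0.0115  0.0947] F [ 0.82  0.12 -0.64] T [-0.04  0.02 -0.04] w 0.384
contact cmd 0.0680 55.05 [ 0.4571 -0.0115  0.0689] F [-4.87 -0.2  15.46] T [0.07 0.84 0.02] w 0.39
open 55.62 [ 0.457  -0.0115  0.0679] F [-0.25 -0.13  0.  ] T [-0.01  0.02 -0.01] w 0.601
up 56.88 [ 0.4568 -0.0115  0.1896] F [ 0.15 -0.13 -0.03] T [-0.01 -0.04 -0.02] w 0.598
```

View pics/fin.png

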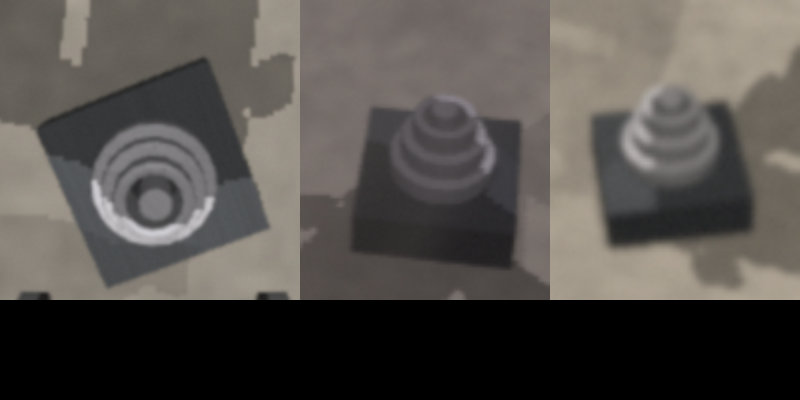

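The stack is complete: large, medium and small rings lie flat and concentric, the pin end is visible in the top bore, and the gripper is clear.

```bash
python3 - <<'E'
from h import *
job_done();st()
E
```

```text
the job is handed in; nothing more can be done
the job is handed in; nothing more can be done
```

The pin is out of the brass block and fully home in the gauge base. The large, medium and small rings are stacked over it in that order, and I handed the job in at about 57 s of the 128 s allowed.

- **Pin:** I lifted it straight up and lowered it into the base with no side contact. It bottomed at a TCP height of 61.7 mm, which is exactly the height expected for a fully seated pin, and I then let go.
- **Rings:** I lowered each ring until it made contact, within about 0.1 mm of the expected height. Contact forces were about 8 to 15 N. I let go only after contact, and none was dropped.
- **Final check:** The wrist, side and scene pictures show three flat, roughly concentric rings with the pin end in the top bore. The gripper was clear of the stack, about 12 cm above where it let go.
- **Disagreements:** Position estimates from the different cameras differed by 1 to 5 mm at first. I refined them with the wrist camera before each grasp, and no check failed. The hand-in itself reported no verdict.

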